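# Fit the wire beater to the herb-cheese mixer and hold it home

### The job

Get the herb-cheese mixer ready: swing the dust-cap lever on the mixer's head all the way up and back off the drive socket, then take the wire beater out of the rack and stand it in the socket, turning it until the splines mesh, and leave the disc attachment standing where it is. Push the beater fully home against the ejector spring, until its collar sits on the drive face, and finish while still gripping it and pressing it down: it springs back out if let go.

Things in the scene. Friction and masses are not known exactly. Their poses are not given: they have to be found in the camera images.
- mixer: Drive unit of a bottom-driven mixer, bowl off, fixed to the table: white body 210 x 150 x 70 mm high, with a round steel head (37 mm radius) rising to 103 mm on its top. Origin: table level, directly under the axis of the head; z up. The lever's hinge lies on its +x side, so the shut lever points along its -x.
- lever (a joint): Dust-cap lever on the mixer's head, in rad: 0 = shut (level, its rubber cap over the socket), grows as the tip is raised and swung back over the hinge towards the mixer's +x, stop at 2.3. It stays where it is left; about 1.5 N at the tip moves it.
- lever_tip (a point): Middle of the lever's black tip (26 mm long, 14 wide, 14 thick), 113 mm from the hinge axis. Shut, it is 119 mm above the table and overhangs the head: 45 mm free below, open air at both sides. Axes turn with the lever: y along the hinge axis (the lever's width), hinge towards +x. Pinched across its width it pivots between the fingers as they follow the arc.
- lever_hinge (a point): Point on the lever's hinge axis, middle of the lever, 119 mm above the table and 60 mm from the drive axis. The axes turn with the lever; y is the hinge axis.
- drive_mouth (a point): Centre of the mouth of the drive socket, on the white drive face, 105 mm above the table, hidden under the cap at the start. z up; x and y lie along its two crossed slots (each 26.5 mm long, 10.5 wide, 30 deep), so it looks the same every quarter turn. A stiff gearbox keeps it from turning (0.5 N m).
- ejector (a joint): Spring-loaded ejector pin in the middle of the socket, in m: 0 = out (its top 14 mm below the mouth), grows as it is pushed down. 3 N at 0, 8 N at 0.010, which is where it stands with an attachment fully home.
- beater: Wire beater, 122 mm high, about 120 g, upright in one well of the rack: four wire loops (64 mm across, 32 to 82 mm up) on a 10 mm stem; on top a black grip block 30 (x) x 16 (y) x 34 mm high, 88 to 122 mm up; below, a collar and splined foot. Origin: centre of the foot's underside; z up the stem; x and y along the splines.
- beater_collar (a point): Centre of the underside of the beater's round collar (38 mm across), 24 mm above the beater's underside; axes as the beater. Below it is the splined foot: two crossed bars 24 mm long, 8 mm thick (21 and 6 mm in the lowest 4 mm). Fully home, this point lies on the drive mouth.
- disc_tool: Disc attachment, to be left alone, standing in the other well: same foot, collar, stem, height, grip block and origin as the beater, but with one flat steel disc 66 mm across instead of wire loops.
- rack: Wooden rack, fixed: 80 x 210 x 30 mm high, with two round wells of 31 mm diameter, 22 mm deep (floor 8 mm above the table), 65 mm to either side of its centre along its y; which well holds the beater varies. Origin: table level under its centre.

How it is judged:
On the way, in this order (a step that is already met when the one before it is completed fails the run):
1. the lever is swung back off the socket (value of joint lever above 1.75 rad), for 0.2 s.
2. the beater is lifted out of the rack (z of beater in the frame of rack above 0.035 m and contact force between the fingers and beater above 1 N), for 0.2 s.
3. the splines have meshed: the foot is in the socket (z of beater_collar in the frame of drive_mouth below 0.012 m and horizontal distance between beater_collar and drive_mouth below 0.004 m), for 0.1 s.
At the end, for the whole second after the job is handed in: Beater upright (0.07 rad) in the socket, centred to 3 mm, collar within 2 mm of the drive face, ejector pressed over 8 mm, at rest, fingers on it with over 3 N; lever above 1.75 rad; disc attachment upright (0.2 rad) within 20 mm of its start (z of beater_collar in the frame of drive_mouth below 0.002 m and horizontal distance between beater_collar and drive_mouth below 0.003 m and angle between beater's own z axis and vertical below 0.07 rad and value of joint ejector above 0.008 m and contact force between the fingers and beater above 3 N and linear speed of beater below 0.02 m/s and value of joint lever above 1.75 rad and distance of disc_tool from where it was at the start of the episode below 0.02 m and angle between disc_tool's own z axis and vertical below 0.2 rad); the arm keeps its last pose, push and grip.
It fails at once if the disc attachment is disturbed (distance of disc_tool from where it was at the start of the episode above 0.03 m or angle between disc_tool's own z axis and vertical above 0.35 rad).
It also fails if it takes over 67 s, if anything falls off the work surface, if the arm or the gripper's body presses on something with over 40 N, if the wrist force passes 120 N, or if a joint passes its speed limit or range.

### The arm

A 7-joint arm with a two-finger parallel gripper is mounted at the origin on the work surface. World frame = base frame: x ahead of the robot, y to its left, z up, the work surface at z = 0. Lengths are in m, angles in rad, forces in N, time in s.
With the tool pointing down it reaches from about 0.35 to 0.9 m from the base axis. Payload 8.1 kg.
Tool frame: the origin (TCP) lies on the centre line of the jaws, within the pads' length; the fingertips stand 19 mm ahead of it and the grasp point (between the pads) is the TCP (arm.tip_reach is the distance from the TCP to the fingertips, in m); z points along the fingers, y is the line along which they close (so a half turn about z gives the same grasp; the last joint's range is limited). The gripper opens to 92 mm and grips with 3 to 60 N. Pads are 19 mm wide; open, the fingers measure 130 mm over their backs; the gripper's body (75 mm by 190 mm) begins 47 mm behind the grasp point.
Start: joints at [-1.289, 0.434, 0.025, 1.573, -0.012, 1.134, -0.075], TCP at [0.235, 0.579, 0.246] pointing down, gripper open.
Joint ranges: [-2.62, 2.62], [-0.44, 2.09], [-1.27, 1.32], [0.08, 2.57], [-1.32, 4.46], [0.12, 2], [-2.74, 2.74]. Speed limits (rad/s): [2.22, 2.22, 3.01, 3.01, 3.14, 3.14, 3.14].

### API

Orientations are given as a rotation vector (axis times angle).
In Python, from cell import arm gives the robot as it stands.
- The arm moves only by the tool arm_command, never from a script. Its argument "targets" is a list that holds one entry, the list of rows, each a list of 6 numbers: the shift along the tool's x, y, z in m, then the turn, a rotation vector about the tool's x, y, z in rad. A call has 1 to 10 rows; each row shifts and turns the commanded pose from where the row before left it, along the tool's axes as they then stand; what a row does not reach is not made up. A row lasts 1/8 s, in which the tool goes at most 62.5 mm and 10.7 degrees, less where a joint would pass 70% of its speed; a pose out of reach is approached as far as the arm can. A call with a gripper value outside its range is refused whole. "jaw" is the finger opening in m, from 0 to 0.0918, set as the call begins (left out, the last holds). The fingers move at their own pace and stop on an object; "newtons" is the grip in N (left out, the last holds). Time passes only in rows, so rows that do not move let the fingers close. It gives the time, the measured TCP pose, the force, the opening and the grip force at its end, in the units of the state.
- arm.observe(): the state, without advancing time (a new reading comes with each control period).
- arm.get_image(name): name is "side" or "top" or "wrist"; returns a dict with "pixels" (384x512x3 uint8, red, green, blue), "z_map" (384x512 float32, m along the optical axis (not along the pixel's ray), 0 where there is no reading), "fx", "fy", "cx", "cy" (pixels), "dist" ([k1, k2, p1, p2, k3] as OpenCV has them; the pictures are not rectified), "xyz" and "rotation" of the camera in the world; the wrist camera has in their place "T_tool_cam" (4x4, takes a point from camera to tool coordinates, whose origin is the TCP and whose axes are the flange's). Camera axes: x right, y down, z forward; pixel columns grow to the right and rows downward; lengths in m; the calibration is good to about 2 mm. A picture is of the moment at which its call begins: read the wrist's pose just before it.
- arm.sign_off(): hands the job in; it is judged then, once.
The state is a dict: "clock": time; "joints": joint angles; "dq": joint speeds; "joint_efforts": joint torques, N m; "position": TCP position; "ee_rot": TCP orientation; "force": force on the tool from outside, world axes, zero at the start; "ft_torque": the same for the moment, N m; "width": opening from 0.0 (shut) to 1.0 (fully open); "gripper_force": force on a finger pad.
Only numpy, scipy, OpenCV 4.12 (cv2) and the standard library are available. Lean on these libraries where they do the work, as an engineer would, in place of code of your own. Each camera call takes 0.05 s, during which the arm holds its last target. There are 200 camera calls.

## Working session

There is one attempt and no reset: what is moved stays moved. The work goes in short steps, Python scripts to look and compute and a tool call to move; the robot and the scene stay as the last step left them, time stands still between calls to the robot, and variables do not carry over. Pictures are saved under pics/ and viewed, at most 10 in all, crops included, and the job is handed in when it is done.

Besides the shell and the picture viewer there is one more tool, called after "Request:" as name(argument=value, ...), one argument or row to a line, values as JSON. arm_command: Moves the arm, as the interface text tells. Its arguments: {"type":"object","properties":{"targets":{"type":"array","items":{"type":"array","items":{"type":"array","items":{"type":"number"}}}},"jaw":{"type":"number"},"newtons":{"type":"number"}},"required":["targets"]}

```bash
ls; mkdir -p pics; cat > h.py <<'E'
import numpy as np, cv2, pickle
from scipy.spatial.transform import Rotation as R
from cell import arm
def grab(n):
    s=arm.observe(); im=arm.get_image(n); im['state']=s
    if n=='wrist':
        T=np.eye(4); T[:3,:3]=R.from_rotvec(s['ee_rot']).as_matrix(); T[:3,3]=s['position']
        C=T@np.array(im['T_tool_cam']); im['xyz']=C[:3,3]; im['Rm']=C[:3,:3]
    else:
        r=np.array(im['rotation']); im['Rm']=r if r.shape==(3,3) else R.from_rotvec(r).as_matrix()
    im['K']=np.array([[im['fx'],0,im['cx']],[0,im['fy'],im['cy']],[0,0,1.]]); return im
def cloud(im):
    h,w=im['z_map'].shape; u,v=np.meshgrid(np.arange(w),np.arange(h))
    p=cv2.undistortPoints(np.stack([u,v],-1).reshape(-1,1,2).astype(np.float64),im['K'],np.array(im['dist'])).reshape(h,w,2)
    pc=np.dstack([p,np.ones((h,w))])*im['z_map'][...,None]
    P=pc@im['Rm'].T+im['xyz']; P[im['z_map']==0]=np.nan; return P
def save(im,f): cv2.imwrite('pics/'+f,im['pixels'][...,::-1])
def load(f): return pickle.load(open(f,'rb'))
E
python3 - <<'E'
from h import *
s=arm.observe(); print(s['clock'],s['position'],s['ee_rot'])
a=[]
for n in('top','side'):
    im=grab(n); pickle.dump(im,open(n+'.pkl','wb')); a.append(im['pixels']); print(n,im['xyz'],np.round(im['Rm'],3).tolist(),im['fx'])
A=np.vstack(a)[...,::-1]; cv2.imwrite('pics/a.png',cv2.resize(A,None,fx=.78,fy=.78,interpolation=cv2.INTER_AREA))
E
```

```text
pics
0.0 [0.2344716  0.5788308  0.24496446] [-6.00745104e-01 -3.08345771e+00  2.43331348e-03]
top [0.40033679 0.06400199 0.9372217 ] [[-0.0, -0.985, 0.17], [-1.0, -0.0, -0.001], [0.001, -0.17, -0.985]] 365.32172001838967
side [0.44293425 0.7121007  0.58696724] [[-0.98, -0.132, 0.147], [-0.197, 0.591, -0.783], [0.016, -0.796, -0.605]] 443.21831740771205
```

View pics/a.png

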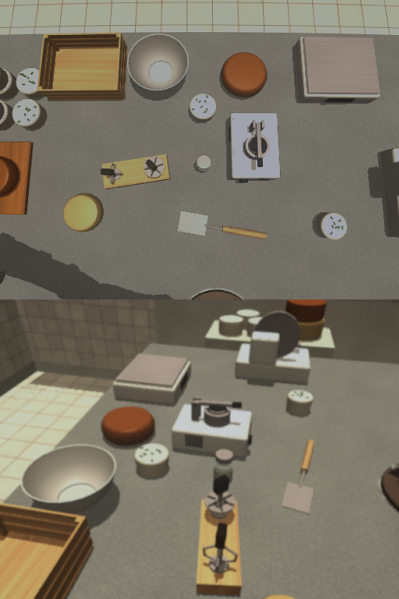

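The top view (left/top of the sheet) shows the mixer at about (256,147) and the rack at (136,171), with the beater and disc in it. I'll zoom in on both.

```bash
python3 - <<'E'
from h import *
t=load('top.pkl');s=load('side.pkl')
A=cv2.resize(t['pixels'][130:240,280:370],None,fx=4,fy=4,interpolation=2)[:440]
B=cv2.resize(t['pixels'][190:250,125:225],None,fx=4,fy=4,interpolation=2)
C=np.zeros((600,800,3),np.uint8);C[:440,:360]=A;C[:240,380:780]=B
D=s['pixels'][110:380,210:340];D=cv2.resize(D,None,fx=1.3,fy=1.3);C[245:245+D.shape[0],400:400+D.shape[1]]=D
E_=cv2.resize(s['pixels'][120:200,215:330],None,fx=2,fy=2);C[250:410,570:800]=E_
cv2.imwrite('pics/b.png',C[...,::-1])
P=cloud(t)
z=P[...,2]
for n,(lo,hi) in {'mixtop':(.06,.08),'lev':(.1,.16)}.items():
    m=np.zeros(z.shape,np.uint8); m[130:240,280:370]=((z>lo)&(z<hi))[130:240,280:370]
    Q=P[m>0]; r=cv2.minAreaRect(Q[:,:2].astype(np.float32)*1000); print(n,m.sum(),r,Q[:,2].mean())
m=np.zeros(z.shape,bool); m[190:250,125:225]=True
hsv=cv2.cvtColor(t['pixels'],cv2.COLOR_RGB2HSV)
for lo,hi in((.022,.036),(.11,.135)):
    Q=P[m&(z>lo)&(z<hi)]; print(lo,len(Q),cv2.minAreaRect(Q[:,:2].astype(np.float32)*1000))
    if lo>.1:
        for y in (1,-1):
            q=Q[(Q[:,1]-Q[:,1].mean())*y>0]; print(len(q),q.mean(0),cv2.minAreaRect(q[:,:2].astype(np.float32)*1000))
E
```

```text
mixtop 4042 ((567.1202392578125, -121.39987182617188), (152.26336669921875, 205.810546875), 89.76505279541016) 0.07009110059179492
lev 958 ((560.8118896484375, -120.9915542602539), (135.83013916015625, 72.05155181884766), 3.270578145980835) 0.117410346551939
0.022 1799 ((488.9564514160156, 256.67608642578125), (80.94022369384766, 209.6287078857422), 9.221766471862793)
0.11 225 ((491.7320556640625, 256.9493408203125), (30.677593231201172, 158.34161376953125), 6.233972549438477)
121 [0.4784139  0.31776939 0.12823893] ((478.5866394042969, 319.5986022949219), (30.33098793029785, 16.01640510559082), 89.46285247802734)
104 [0.49833044 0.19139005 0.12858708] ((499.048583984375, 192.46923828125), (29.605562210083008, 14.618879318237305), 45.54054260253906)
```

View pics/b.png

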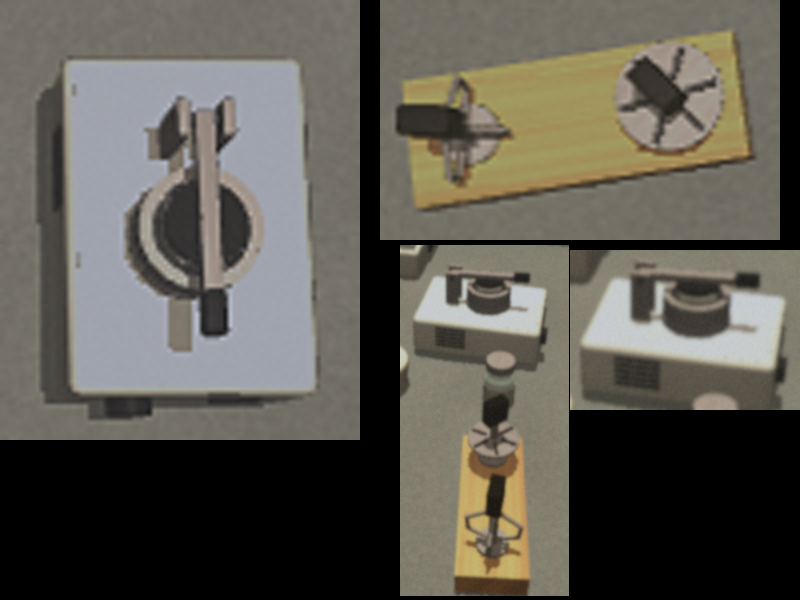

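The beater is in the left (+y) well, with its block near (0.479, 0.319) and its long side along world y. The disc is on the right, and the mixer lever lies along world x with its black tip towards the robot. Next I'll measure the head, lever and tip.

```bash
python3 - <<'E'
from h import *
for n in('top','side'):
    t=load(n+'.pkl'); P=cloud(t); z=P[...,2]; x=P[...,0];y=P[...,1]
    roi=(abs(x-.567)<.105)&(abs(y+.121)<.075)
    lev=roi&(z>.12)&(z<.132)
    L=P[lev]; print(n,'lev',len(L),np.median(L[:,2]),L[:,0].min(),L[:,0].max())
    V=t['pixels'].max(2)
    bl=lev&(V<75)&(x<.53); Q=P[bl]; print('tip',len(Q),Q.mean(0),Q.min(0),Q.max(0))
    for a in np.arange(.48,.64,.02):
        q=L[abs(L[:,0]-a)<.008]
        if len(q): print(round(a,2),len(q),np.round([q[:,1].mean(),q[:,1].min(),q[:,1].max(),q[:,2].mean()],4))
    H=P[roi&(z>.096)&(z<.111)]
    (c,r)=cv2.minEnclosingCircle(H[:,:2].astype(np.float32)*1000); print('head',len(H),c,r,np.median(H[:,2]))
    B=P[roi&(z>.066)&(z<.074)];print(B.min(0),B.max(0))
s=arm.observe();M=R.from_rotvec(s['ee_rot']).as_matrix();print(np.round(M,4).tolist())
E
```

```text
top lev 390 0.12682557310076592 0.4929665712271357 0.6275580086041944
tip 49 [ 0.50785789 -0.11839843  0.12943182] [ 0.49296657 -0.12746323  0.12298241] [ 0.52943372 -0.11385141  0.13191668]
0.5 24 [-0.1177 -0.1264 -0.1139  0.1293]
0.52 37 [-0.12   -0.1275 -0.1143  0.1291]
0.54 44 [-0.1208 -0.1401 -0.1009  0.1273]
0.56 44 [-0.1196 -0.1337 -0.0995  0.126 ]
0.58 41 [-0.1206 -0.127  -0.1148  0.1258]
0.6 37 [-0.1206 -0.1358 -0.1062  0.1254]
0.62 92 [-0.1198 -0.1373 -0.1035  0.126 ]
head 326 (575.9378051757812, -118.87982940673828) 53.97830581665039 0.10320851451200813
[ 0.46412218 -0.19542817  0.06600578] [ 0.66977133 -0.04616833  0.07399793]
side lev 398 0.12559251234914842 0.4931968871900698 0.6295030881987584
tip 80 [ 0.50651075 -0.114664    0.12680286] [ 0.49319689 -0.12141405  0.12035047] [ 0.52910113 -0.10889204  0.13180895]
0.5 49 [-0.1156 -0.1265 -0.1089  0.1275]
0.52 47 [-0.1159 -0.1267 -0.1098  0.1265]
0.54 40 [-0.1171 -0.1239 -0.1128  0.1258]
0.56 40 [-0.1173 -0.1296 -0.1126  0.1249]
0.58 32 [-0.1169 -0.1236 -0.1128  0.1244]
0.6 37 [-0.1172 -0.1256 -0.1075  0.1233]
0.62 76 [-0.1176 -0.1363 -0.1028  0.1251]
head 403 (576.0753173828125, -114.57392883300781) 54.08344650268555 0.1024417748036508
[ 0.46524956 -0.19406246  0.06600191] [ 0.67190856 -0.04600312  0.07386403]
[[-0.9268, 0.3755, -0.0004], [0.3755, 0.9268, -0.0013], [-0.0001, -0.0013, -1.0]]
```

Request:
arm_command(
  targets=[
    [[0,0,0,0,0,-0.128],[0,0,0,0,0,-0.128],[0,0,0,0,0,-0.128],[-0.02,-0.05,0,0,0,0],[-0.02,-0.05,0,0,0,0],[-0.02,-0.05,0,0,0,0],[-0.02,-0.05,0,0,0,0],[-0.02,-0.05,0,0,0,0],[-0.02,-0.05,0,0,0,0],[-0.02,-0.05,0,0,0,0]],
  ],
  jaw=0.045,
)

```text
clock: 1.35
position: [0.3746, 0.2273, 0.2457]
ee_rot: [-0.001, -3.142, 0.0]
force: [-0.1, 0.6, 1.4]
width: 0.484
gripper_force: 0.0
```

Request:
arm_command(
  targets=[
    [[-0.02,-0.05,0,0,0,0],[-0.02,-0.05,0,0,0,0],[-0.02,-0.05,0,0,0,0],[-0.02,-0.05,0,0,0,0],[-0.02,-0.05,0,0,0,0],[-0.02,-0.05,0,0,0,0],[-0.02,-0.04,0,0,0,0],[0,0,0,0,0,0],[0,0,0,0,0,0]],
  ],
)

```text
clock: 2.48
position: [0.5136, -0.1104, 0.2453]
ee_rot: [-0.001, -3.14, -0.001]
force: [0.6, 0.4, -0.1]
width: 0.489
gripper_force: 0.0
```

```bash
python3 - <<'E'
from h import *
t=grab('wrist'); save(t,'w1.png'); P=cloud(t); z=P[...,2]; V=t['pixels'].max(2); print(t['xyz'])
m=(z>.115)&(z<.135)&(P[...,0]<.53)&(P[...,0]>.48)&(abs(P[...,1]+.118)<.03)
Q=P[m]; print(len(Q),Q.mean(0),Q.min(0),Q.max(0),cv2.minAreaRect(Q[:,:2].astype(np.float32)*1000))
E
```

```text
[ 0.43860256 -0.11179251  0.38461923]
530 [ 0.50907967 -0.12212676  0.13028166] [ 0.49189487 -0.12930894  0.12123833] [ 0.52991567 -0.11537337  0.13435145] ((510.8988342285156, -122.3272476196289), (13.92486572265625, 38.02608871459961), 89.74134063720703)
```

View pics/w1.png

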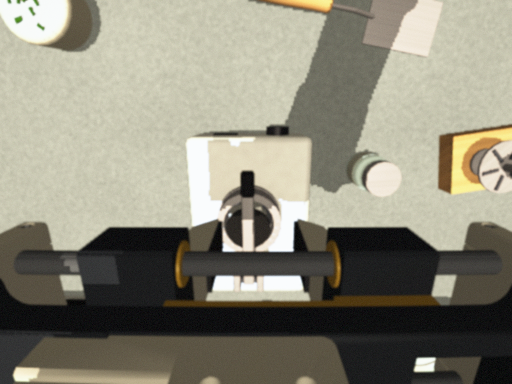

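The wrist view shows the black tip at (247,183), consistent with (0.505, -0.120). I'll go down and pinch it.

Request:
arm_command(
  targets=[
    [[0.004,-0.005,0.02,0,0,0],[0.004,-0.005,0.04,0,0,0],[0,0,0.04,0,0,0],[0,0,0.023,0,0,0],[0,0,0,0,0,0],[0,0,0,0,0,0]],
  ],
)

```text
clock: 3.28
position: [0.5066, -0.1203, 0.1237]
ee_rot: [-0.0, 3.14, 0.0]
force: [-0.0, -0.6, -0.2]
width: 0.485
gripper_force: 0.0
```

Request:
arm_command(
  targets=[
    [[0,0,0,0,0,0],[0,0,0,0,0,0],[0,0,0,0,0,0],[0,0,0,0,0,0],[0,0,0,0,0,0]],
  ],
  jaw=0.0,
  newtons=8,
)

```text
clock: 3.9
position: [0.5061, -0.1209, 0.1228]
ee_rot: [0.001, 3.141, 0.0]
force: [0.2, 0.5, 1.1]
width: 0.149
gripper_force: 8.0
```

Request:
arm_command(
  targets=[
    [[-0.0007,0,-0.013,0,0,0],[-0.0023,0,-0.0128,0,0,0],[-0.0037,0,-0.0125,0,0,0],[-0.0051,0,-0.0119,0,0,0],[-0.0064,0,-0.0113,0,0,0],[-0.0077,0,-0.0105,0,0,0],[-0.0088,0,-0.0096,0,0,0],[-0.0099,0,-0.0084,0,0,0],[-0.0108,0,-0.0072,0,0,0],[-0.0115,0,-0.006,0,0,0]],
  ],
)

```text
clock: 5.15
position: [0.5735, -0.1208, 0.2262]
ee_rot: [-0.001, -3.141, -0.0]
force: [-0.6, 1.6, -3.0]
width: 0.152
gripper_force: 8.0
```

Request:
arm_command(
  targets=[
    [[-0.0121,0,-0.0046,0,0,0],[-0.0126,0,-0.0032,0,0,0],[-0.0129,0,-0.0017,0,0,0],[-0.013,0,-0.0003,0,0,0],[-0.0129,0,0.0013,0,0,0],[-0.0127,0,0.0027,0,0,0],[-0.0123,0,0.0042,0,0,0],[-0.0117,0,0.0055,0,0,0],[-0.011,0,0.0068,0,0,0],[0,0,0,0,0,0]],
  ],
)

```text
clock: 6.4
position: [0.6855, -0.1209, 0.2145]
ee_rot: [0.001, 3.14, -0.0]
force: [2.8, 3.3, 1.3]
width: 0.153
gripper_force: 8.0
```

Request:
arm_command(
  targets=[
    [[-0.009,0,0.0075,0,0,0],[0,0,0,0,0,0]],
  ],
)

```text
clock: 6.65
position: [0.694, -0.1209, 0.2073]
ee_rot: [0.001, 3.141, -0.0]
force: [4.4, 3.8, 1.8]
width: 0.154
gripper_force: 8.0
```

Request:
arm_command(
  targets=[
    [[0,0,0,0,0,0],[0,0,0,0,0,0],[0,0,-0.03,0,0,0],[0,0,-0.05,0,0,0],[0.04,0,-0.03,0,0,0],[0.05,0,0,0,0,0],[0.05,0,0,0,0,0],[0.05,0,0,0,0,0],[0.02,0,0,0,0,0],[0,0,0,0,0,0]],
  ],
  jaw=0.05,
)

```text
clock: 7.9
position: [0.4816, -0.1216, 0.3182]
ee_rot: [0.004, 3.141, 0.001]
force: [0.6, -0.2, -0.5]
width: 0.543
gripper_force: 0.0
```

```bash
python3 - <<'E'
from h import *
t=grab('wrist'); T=grab('top'); print(t['state']['position'],t['xyz'],T['xyz'])
for n,i in(('wrist2',t),('top2',T)): pickle.dump(i,open(n+'.pkl','wb'))
C=np.zeros((600,800,3),np.uint8)
def proj(i,p): return cv2.projectPoints(np.array([p],float),cv2.Rodrigues(i['Rm'].T)[0],-i['Rm'].T@np.array(i['xyz']),i['K'],np.array(i['dist']))[0].ravel()
for k,i in enumerate((t,T)):
    u,v=proj(i,[.558,-.12,.105]).astype(int); print(u,v)
    c=i['pixels'][max(v-45,0):v+45,u-45:u+45]; c=cv2.resize(c,None,fx=4.4,fy=4.4,interpolation=2); C[:c.shape[0],400*k:400*k+c.shape[1]]=c[:,:400]
C[400:592,:256]=cv2.resize(t['pixels'],(256,192))
cv2.imwrite('pics/c.png',C[...,::-1])
E
```

```text
[ 0.48160656 -0.12164031  0.31823961] [ 0.40638735 -0.12292543  0.45745736] [0.40033679 0.06400199 0.9372217 ]
259 224
329 186
```

View pics/c.png

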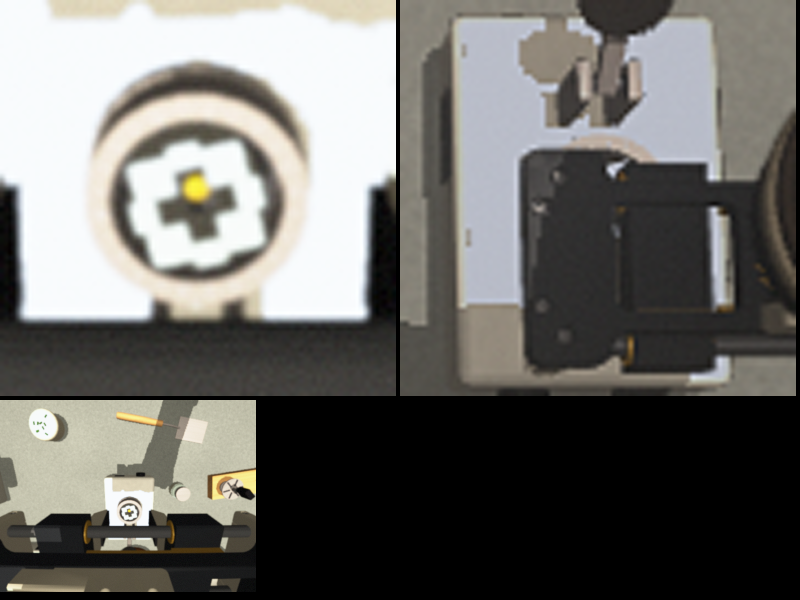

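The wrist crop shows the open socket: a dark cross with the yellow pin in it, turned about 16°, and the lever swung well back. I'll ray-cast the cross onto z = 0.105.

```bash
cat >> h.py <<'E'
def onplane(im,zp):
    h,w=im['z_map'].shape; u,v=np.meshgrid(np.arange(w),np.arange(h))
    p=cv2.undistortPoints(np.stack([u,v],-1).reshape(-1,1,2).astype(np.float64),im['K'],np.array(im['dist'])).reshape(h,w,2)
    d=np.dstack([p,np.ones((h,w))])@im['Rm'].T; o=np.array(im['xyz'])
    return (o+d*((zp-o[2])/d[...,2])[...,None])[...,:2]
def cross(im,c0,thr=150):
    X=onplane(im,.105); px=im['pixels'].astype(int); d=np.hypot(*(X-c0).transpose(2,0,1))
    dark=((px.min(2)<thr)&(d<.026)).astype(np.uint8)
    n,l,st,ce=cv2.connectedComponentsWithStats(dark,connectivity=4)
    k=l[np.unravel_index(np.where(dark>0,d,9).argmin(),d.shape)]; m=l==k
    q=X[m]; c=(q.min(0)+q.max(0))/2; c=q.mean(0)
    w=(q-c)@[1,1j]; a=np.degrees(np.angle(np.sum(w**4/np.maximum(abs(w),1e-4)**2)))/4
    return len(q),c,a%90,cv2.minAreaRect(q.astype(np.float32)*1000)
E
python3 - <<'E'
from h import *
t=load('wrist2.pkl')
for th in(110,130,150,170,190): print(th,cross(t,np.array([.558,-.12]),th))
P=cloud(t); X=onplane(t,.105)
# head rim circle
z=P[...,2];m=(z>.098)&(z<.112)&(np.hypot(P[...,0]-.558,P[...,1]+.12)<.045);Q=P[m]
print(len(Q),Q.mean(0),cv2.minEnclosingCircle(Q[:,:2].astype(np.float32)*1000))
E
```

```text
110 (126, array([ 0.55844412, -0.1221622 ]), np.float64(12.750280216921091), ((558.3372192382812, -121.97291564941406), (18.15106773376465, 18.933908462524414), 57.923500061035156))
130 (141, array([ 0.55860988, -0.12224943]), np.float64(13.688616568802745), ((558.2273559570312, -122.68274688720703), (20.107694625854492, 20.129257202148438), 62.36393737792969))
150 (154, array([ 0.55858198, -0.12226812]), np.float64(13.005651721586332), ((558.600830078125, -122.2065200805664), (20.421789169311523, 20.888113021850586), 57.83682632446289))
170 (167, array([ 0.55856847, -0.12230984]), np.float64(12.806508643477565), ((558.367919921875, -121.97769927978516), (20.561220169067383, 21.52606201171875), 57.83682632446289))
190 (184, array([ 0.55837648, -0.12214371]), np.float64(13.039960360531962), ((558.344970703125, -122.00379180908203), (22.184720993041992, 21.624340057373047), 58.37467575073242))
1442 [ 0.55678837 -0.12261556  0.10345687] ((558.0004272460938, -122.40084838867188), 37.01416778564453)
```

Head circle (r = 37.0) and cross agree on a centre of (0.5582, -0.1223), with the slots at about 13°. A closer look will firm up the angle.

Request:
arm_command(
  targets=[
    [[-0.03,0,0.04,0,0,0],[-0.03,0,0.05,0,0,0],[-0.03,0,0.05,0,0,0],[0,0,0,0,0,0],[0,0,0,0,0,0]],
  ],
  jaw=0.0918,
)

```text
clock: 8.62
position: [0.5735, -0.1215, 0.1778]
ee_rot: [-0.002, -3.141, 0.001]
force: [0.1, 0.5, 0.5]
width: 0.987
gripper_force: 0.0
```

```bash
python3 - <<'E'
from h import *
t=grab('wrist'); save(t,'w3.png'); pickle.dump(t,open('wrist3.pkl','wb')); print(t['state']['position'],t['state']['ee_rot'],t['xyz'])
for th in(90,110,130,150,170): print(th,cross(t,np.array([.5582,-.1223]),th))
P=cloud(t);z=P[...,2];m=(z>.098)&(z<.112)&(np.hypot(P[...,0]-.558,P[...,1]+.122)<.045);Q=P[m]
print(len(Q),Q.mean(0),cv2.minEnclosingCircle(Q[:,:2].astype(np.float32)*1000))
E
```

```text
[ 0.57349971 -0.12151043  0.17775792] [-1.82104506e-03 -3.14103008e+00  1.13710662e-03] [ 0.49843479 -0.1227217   0.31705848]
90 (581, array([ 0.55823921, -0.12235006]), np.float64(13.339443735522488), ((558.4003295898438, -122.2673110961914), (23.132780075073242, 23.744943618774414), 57.75265121459961))
110 (653, array([ 0.55826421, -0.12235731]), np.float64(13.349848825337036), ((558.4673461914062, -122.19190216064453), (24.70867919921875, 25.201147079467773), 57.71046829223633))
130 (732, array([ 0.55833699, -0.12230382]), np.float64(13.403893291415695), ((558.4102172851562, -122.21349334716797), (26.16901206970215, 26.104902267456055), 58.50543212890625))
150 (3037, array([ 0.55767225, -0.12232797]), np.float64(9.296646637727601), ((558.5166625976562, -122.25508117675781), (51.41480255126953, 51.41169357299805), 44.710750579833984))
170 (3046, array([ 0.55762797, -0.12230569]), np.float64(7.168694206533676), ((558.5166625976562, -122.25508117675781), (51.41480255126953, 51.41169357299805), 44.710750579833984))
4181 [ 0.55726711 -0.12246848  0.10366839] ((558.2127075195312, -122.30756378173828), 36.868770599365234)
```

View pics/w3.png

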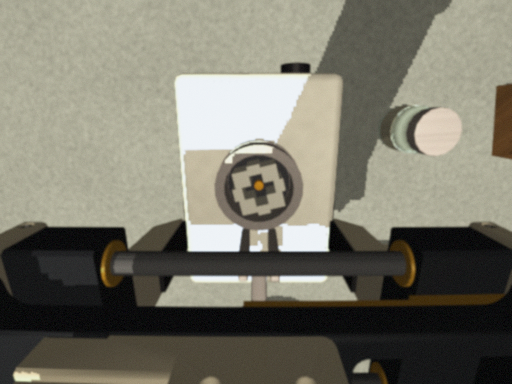

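The picture shows the cross at (259,186), centred at (0.5583, -0.1223) and turned 13.4°. Next I'll raise the arm, travel to the beater, turn 90° and re-measure it from close by.

```bash
python3 -c "
from h import *
s=arm.observe();print(np.round(s['joints'],3))"
```

```text
[-0.142  0.446  0.365  1.777 -0.19   0.952  1.869]
```

Request:
arm_command(
  targets=[
    [[0.02,0,-0.05,0,0,0],[0.02,0,-0.05,0,0,0],[0.007,0.045,-0.02,0,0,0],[0.007,0.045,0,0,0,0],[0.007,0.045,0,0,0,0],[0.007,0.045,0,0,0,0],[0.007,0.045,0,0,0,0],[0.007,0.045,0,0,0,0],[0.007,0.045,0,0,0,0],[0.007,0.045,0,0,0,0]],
  ],
)

```text
clock: 9.93
position: [0.4774, 0.2401, 0.3002]
ee_rot: [0.003, 3.138, 0.004]
force: [1.2, 0.0, -0.8]
width: 1.0
gripper_force: 0.0
```

Request:
arm_command(
  targets=[
    [[0,0,0,0,0,-0.17],[0,0,0,0,0,-0.17],[0,0,0,0,0,0]],
  ],
)

```text
clock: 10.3
position: [0.4777, 0.2388, 0.2997]
ee_rot: [-0.527, 3.094, 0.002]
force: [0.3, 0.9, -0.1]
width: 1.001
gripper_force: 0.0
```

```bash
python3 -c "
from h import *
s=arm.observe();print(np.round(s['joints'],3),s['ee_rot'],s['position'])"
```

```text
[-0.68   0.24   0.145  1.726 -0.037  1.176  1.384] [-5.27200998e-01  3.09397324e+00  1.99263842e-03] [0.47769975 0.2387594  0.29966004]
```

Request:
arm_command(
  targets=[
    [[0,0,0,0,0,0.18],[0,0,0,0,0,0.18],[0,0,0,0,0,0.18],[0,0,0,0,0,0.18],[0,0,0,0,0,0.18],[0,0,0,0,0,0.18],[0,0,0,0,0,0.18],[0,0,0,0,0,0.18],[0,0,0,0,0,0.18],[0,0,0,0,0,0.18]],
  ],
)

```text
clock: 11.55
position: [0.4776, 0.2388, 0.299]
ee_rot: [2.109, 2.328, 0.003]
force: [0.6, 0.9, 0.5]
width: 0.999
gripper_force: 0.0
```

Request:
arm_command(
  targets=[
    [[0,0,0,0,0,0.11],[0.045,0,0,0,0,0],[0.045,0,0.03,0,0,0],[0,0,0,0,0,0],[0,0,0,0,0,0]],
  ],
)

```text
clock: 12.18
position: [0.4779, 0.3283, 0.2686]
ee_rot: [2.225, 2.217, 0.001]
force: [0.7, -0.9, 0.9]
width: 1.001
gripper_force: 0.0
```

```bash
cat >> h.py <<'E'
def block(im,c0,zt=.130):
    X=onplane(im,zt); V=im['pixels'].max(2); P=cloud(im); d=np.hypot(*(X-c0).transpose(2,0,1))
    for th in(60,80):
        m=(V<th)&(d<.03)&(abs(P[...,2]-zt)<.006); q=X[m].astype(np.float32)*1000
        print(th,m.sum(),cv2.minAreaRect(q),q.mean(0),np.median(P[m][:,2]))
E
python3 - <<'E'
from h import *
t=grab('wrist'); save(t,'w4.png'); pickle.dump(t,open('wrist4.pkl','wb')); s=t['state'];print(s['position'],s['ee_rot'],np.round(s['joints'],2),t['xyz'])
block(t,np.array([.4786,.3196]))
E
```

```text
[0.4778999  0.32828839 0.26861443] [2.22495181e+00 2.21705202e+00 1.43048265e-03] [-1.    0.35  0.42  1.68 -0.15  1.14 -0.54] [0.47730582 0.40129485 0.40788857]
60 294 ((479.0771179199219, 321.9784240722656), (29.05347442626953, 13.841019630432129), 89.75367736816406) [478.88754 322.16922] 0.13022943675412832
80 321 ((479.0401916503906, 321.9663391113281), (29.082801818847656, 13.850384712219238), 89.49097442626953) [478.99152 321.87247] 0.13022922547784394
```

View pics/w4.png

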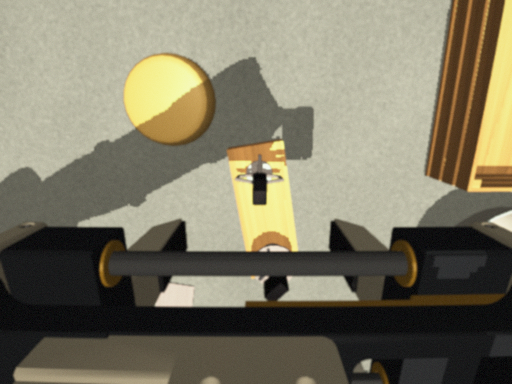

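The wrist view has the beater's block at (260,188), at (0.479, 0.3215) and z = 0.130, in line with the jaws. I'll descend and grasp it.

Request:
arm_command(
  targets=[
    [[-0.004,0.001,0.04,0,0,0],[-0.003,0,0.04,0,0,0],[0,0,0.04,0,0,0],[0,0,0.031,0,0,0],[0,0,0,0,0,0]],
  ],
)

```text
clock: 12.85
position: [0.4781, 0.3203, 0.1161]
ee_rot: [2.225, 2.218, -0.004]
force: [-0.0, -0.5, 0.9]
width: 0.999
gripper_force: 0.0
```

Request:
arm_command(
  targets=[
    [[0,0,0,0,0,0],[0,0,0,0,0,0],[0,0,0,0,0,0],[0,0,0,0,0,0],[0,0,0,0,0,0],[0,0,0,0,0,0],[0,0,0,0,0,0],[0,0,0,0,0,0]],
  ],
  jaw=0.0,
  newtons=40,
)

```text
clock: 13.85
position: [0.4785, 0.322, 0.1167]
ee_rot: [2.222, 2.221, -0.0]
force: [0.1, -0.8, -0.2]
width: 0.177
gripper_force: 0.8
```

Request:
arm_command(
  targets=[
    [[0,0,0,0,0,0],[0,0,0,0,0,0],[0,0,0,0,0,0]],
  ],
)

```text
clock: 14.22
position: [0.4783, 0.322, 0.1166]
ee_rot: [-2.222, -2.221, 0.0]
force: [0.1, 0.3, -0.6]
width: 0.174
gripper_force: 40.0
```

Request:
arm_command(
  targets=[
    [[0,0,-0.01,0,0,0],[0,0,-0.02,0,0,0],[0,0,-0.03,0,0,0],[0,0,-0.04,0,0,0],[0,0,-0.04,0,0,0],[0,0,-0.04,0,0,0],[0,0,0,0,0,0],[0,0,0,0,0,0],[0,0,0,0,0,0]],
  ],
)

```text
clock: 15.35
position: [0.4778, 0.3217, 0.2955]
ee_rot: [-2.221, -2.221, 0.004]
force: [0.3, -0.2, -1.6]
width: 0.171
gripper_force: 40.0
```

```bash
python3 - <<'E'
from h import *
s=arm.observe();print(s['clock'],s['position'],s['ee_rot'],s['force'],s['width'],s['gripper_force'],np.round(s['joints'],2))
C=np.zeros((384,800,3),np.uint8)
for k,n in enumerate(('side','top')):
    i=grab(n); pickle.dump(i,open(n+'4.pkl','wb'))
    C[:,400*k:400*k+400]=i['pixels'][:,112:] if n=='side' else i['pixels'][:,:400]
cv2.imwrite('pics/d.png',C[...,::-1])
E
```

```text
15.35 [0.47777746 0.32169696 0.29551557] [-2.22135036 -2.22126432  0.00356302] [ 0.33941232 -0.24665316 -1.62211923] 0.1713287079755434 39.98100221157074 [-1.    0.33  0.43  1.65 -0.14  1.2  -0.54]
```

View pics/d.png

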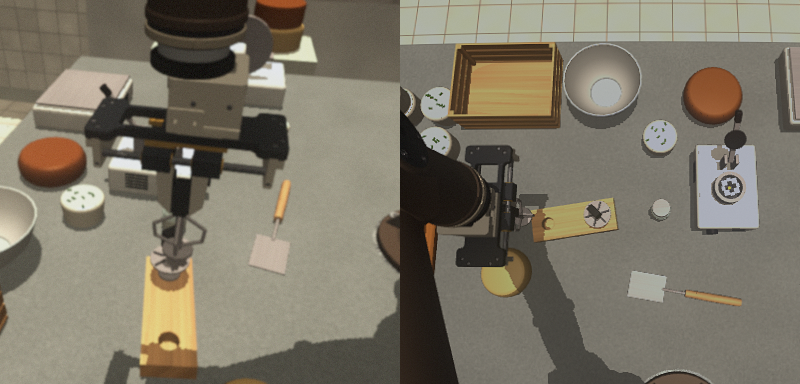

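The side view shows the beater hanging upright in the fingers and its well empty. I'll check where the collar sits relative to the TCP, using depth.

```bash
python3 - <<'E'
from h import *
from scipy.optimize import least_squares
for n in('side4','top4'):
    t=load(n+'.pkl'); P=cloud(t); s=t['state']['position']
    near=np.hypot(P[...,0]-s[0],P[...,1]-s[1])<.045
    for lo in np.arange(.18,.25,.005):
        q=P[near&(P[...,2]>=lo)&(P[...,2]<lo+.005)]
        if len(q): print(n,round(lo,3),len(q),np.round((q.min(0)-s)[:2]*1000,1),np.round((q.max(0)-s)[:2]*1000,1))
    q=P[near&(P[...,2]>.208)&(P[...,2]<.2175)][:,:2]*1000
    if len(q)>10:
        r=least_squares(lambda c:np.hypot(*(q-c).T)-19,s[:2]*1000,loss='soft_l1'); print('circle',r.x-s[:2]*1000,np.abs(r.fun).mean())
E
```

```text
side4 0.185 24 [-10.4   0.3] [ 9.5 10.8]
side4 0.19 50 [-11.8  -3.7] [12.2 13.1]
side4 0.195 41 [-11.4   1.8] [11.1 12.4]
side4 0.2 17 [-3.6  9.6] [ 3.9 12.9]
side4 0.21 117 [-18.3 -14.2] [17.6 19.5]
side4 0.215 291 [-18.2 -18. ] [18.7 17.7]
side4 0.22 63 [-15.1  -3.1] [16.2 10. ]
side4 0.225 91 [-25.5  -2.4] [25.1 28. ]
side4 0.23 72 [-29.7  -2.3] [29.8 31.4]
side4 0.235 49 [-30.5  -1.8] [30.  31.6]
side4 0.24 47 [-31.1  -0.2] [31.5 31.4]
side4 0.245 64 [-31.8  -1.5] [31.9 31.7]
side4 0.25 92 [-31.5  -1.8] [30.6 32.2]
circle [ 0.55190531 -3.58097753] 3.9837212098849073
top4 0.21 41 [-18.7 -19.8] [17.4 10.1]
top4 0.215 109 [-18.8 -20.4] [17.3 12.1]
top4 0.22 16 [-13.5 -11.1] [8.2 0.7]
top4 0.225 35 [-23.8 -20.7] [21.7  0.1]
top4 0.23 25 [-29.9 -31.1] [27.   0.5]
top4 0.235 11 [-30.  -32.7] [28.1 -2.1]
top4 0.24 10 [-30.6 -33.2] [29.7 -1.6]
top4 0.245 8 [-32.8 -33.4] [28.6 -1. ]
top4 0.25 29 [-33.  -33.3] [30.1 -0.4]
circle [0.99766599 3.43449732] 4.322724260840203
```

Collar is centred under the TCP to within 1 mm. Carrying it over the socket and turning.

Request:
arm_command(
  targets=[
    [[-0.03,0.005,0,0,0,0],[-0.045,0.008,0,0,0,0],[-0.046,0.008,0,0,0,0],[-0.046,0.008,0,0,0,0],[-0.046,0.008,0,0,0,0],[-0.046,0.008,0,0,0,0],[-0.046,0.008,0,0,0,0],[-0.046,0.008,0,0,0,0],[-0.046,0.008,0,0,0,0],[-0.047,0.011,0,0,0,0]],
  ],
)

```text
clock: 16.7
position: [0.5583, -0.1232, 0.2963]
ee_rot: [-2.221, -2.221, 0.001]
force: [0.7, 0.3, -0.8]
width: 0.171
gripper_force: 40.0
```

Request:
arm_command(
  targets=[
    [[0,0,0,0,0,-0.08],[0,0,0,0,0,-0.08],[0,0,0,0,0,-0.073],[0,0,0,0,0,0],[0,0,0,0,0,0],[0,0,0,0,0,0]],
  ],
)

```text
clock: 17.45
position: [0.5584, -0.1219, 0.2966]
ee_rot: [-1.949, -2.464, 0.0]
force: [-0.2, -0.7, -2.6]
width: 0.17
gripper_force: 40.0
```

```bash
cat > p.py <<'E'
from h import *
s=arm.observe();M=R.from_rotvec(s['ee_rot']).as_matrix()
print('yaw',np.degrees(np.arctan2(M[1,0],M[0,0])),'tiltz',M[:,2],'pos',s['position'],'F',s['force'],s['ft_torque'])
d=np.array([.5583,-.1223,.1896])-s['position'];print('tool shift',M.T@d)
E
python3 p.py
```

```text
yaw 103.29553500791411 tiltz [-2.53285219e-04 -3.35381840e-06 -9.99999968e-01] pos [ 0.55836353 -0.12185747  0.29658254] F [-0.22810369 -0.70022885 -2.64306081] [-0.01784052  0.04328923  0.06353267]
tool shift [-0.00042195 -0.00013714  0.10698255]
```

Request:
arm_command(
  targets=[
    [[0,0,0.03,0,0,0],[0,0,0.03,0,0,0],[0,0,0.018,0,0,0],[0,0,0,0,0,0],[0,0,0,0,0,0]],
  ],
)

```text
clock: 18.08
position: [0.5589, -0.1221, 0.2196]
ee_rot: [1.948, 2.463, 0.001]
force: [-0.4, 0.6, -0.4]
width: 0.172
gripper_force: 40.0
```

Request:
arm_command(
  targets=[
    [[0,0,0.002,0,0,0],[0,0,0.002,0,0,0],[0,0,0.002,0,0,0],[0,0,0.002,0,0,0],[0,0,0.002,0,0,0],[0,0,0.002,0,0,0],[0,0,0,0,0,0]],
  ],
)

```text
clock: 18.95
position: [0.5582, -0.1217, 0.2064]
ee_rot: [-1.948, -2.464, 0.0]
force: [-0.1, 0.1, -1.3]
width: 0.172
gripper_force: 40.0
```

```bash
python3 p.py
```

```text
yaw 103.35530069921887 tiltz [-5.64423693e-04  2.74824750e-04 -9.99999803e-01] pos [ 0.55822717 -0.12167164  0.20639689] F [-0.1376538   0.10792211 -1.26861454] [0.28548421 0.05755719 0.01478654]
tool shift [-6.34873026e-04 -6.61259751e-05  1.67966745e-02]
```

Request:
arm_command(
  targets=[
    [[0,0,0.002,0,0,0],[0,0,0.002,0,0,0],[0,0,0.002,0,0,0],[0,0,0.002,0,0,0],[0,0,0.002,0,0,0],[0,0,0.002,0,0,0],[0,0,0.002,0,0,0],[0,0,0,0,0,0],[0,0,0,0,0,0]],
  ],
)

```text
clock: 20.08
position: [0.5585, -0.1218, 0.1928]
ee_rot: [-1.948, -2.465, -0.001]
force: [-1.6, 2.5, 4.9]
width: 0.172
gripper_force: 40.0
```

Request:
arm_command(
  targets=[
    [[0,0,0.001,0,0,0],[0,0,0.001,0,0,0],[0,0,0.001,0,0,0],[0,0,0.001,0,0,0],[0,0,0,0,0,0],[0,0,0,0,0,0]],
  ],
)

```text
clock: 20.82
position: [0.5586, -0.1218, 0.1896]
ee_rot: [1.948, 2.464, 0.001]
force: [-4.1, 3.9, 12.7]
width: 0.174
gripper_force: 40.0
```

```bash
python3 p.py
```

```text
yaw 103.3491533596931 tiltz [ 7.72634020e-04  5.68736499e-04 -9.99999540e-01] pos [ 0.55858494 -0.12179833  0.18960015] F [-4.05399534  3.87831847 12.74263947] [1.05289498 1.23931813 0.0380069 ]
tool shift [-4.22330751e-04 -3.93071114e-04 -3.58788391e-07]
```

Request:
arm_command(
  targets=[
    [[0,0,0.001,0,0,0],[0,0,0.001,0,0,0],[0,0,0,0,0,0],[0,0,0,0,0,0],[0,0,0,0,0,0]],
  ],
)

```text
clock: 21.45
position: [0.5589, -0.1221, 0.1894]
ee_rot: [1.948, 2.464, 0.003]
force: [-10.3, 5.2, 31.3]
width: 0.173
gripper_force: 40.0
```

```bash
python3 p.py; python3 - <<'E'
from h import *
t=grab('side'); C=cv2.resize(t['pixels'][100:220,200:360],None,fx=4,fy=4,interpolation=2)
cv2.imwrite('pics/e.png',C[...,::-1])
P=cloud(t); near=np.hypot(P[...,0]-.5585,P[...,1]+.122)<.034
for lo in np.arange(.096,.13,.003):
    q=P[near&(P[...,2]>=lo)&(P[...,2]<lo+.003)]
    if len(q): print(round(lo,3),len(q),np.round(q.min(0)*1000),np.round(q.max(0)*1000))
E
```

```text
yaw 103.34082936459723 tiltz [ 0.00230147  0.00100178 -0.99999685] pos [ 0.55888691 -0.1220917   0.18939672] F [-10.30880823   5.24165806  31.27581942] [ 1.30398023  2.7107636  -0.06562695]
tool shift [-6.71599227e-05 -6.18628235e-04 -2.04837824e-04]
0.096 18 [ 535. -148.   96.] [ 587. -101.   99.]
0.099 56 [ 532. -153.   99.] [590. -91. 102.]
0.102 120 [ 525. -153.  102.] [592. -89. 105.]
0.105 32 [ 540. -121.  105.] [578. -99. 108.]
0.108 86 [ 540. -137.  108.] [ 576. -102.  111.]
0.111 12 [ 543. -124.  111.] [ 574. -106.  113.]
0.114 9 [ 547. -124.  114.] [ 569. -116.  117.]
0.117 17 [ 541. -126.  117.] [ 577. -116.  120.]
0.12 14 [ 534. -129.  120.] [ 581. -115.  123.]
0.123 19 [ 531. -129.  123.] [587. -94. 126.]
0.126 11 [ 529. -128.  126.] [587. -94. 128.]
0.129 14 [ 529. -127.  129.] [587. -92. 132.]
```

View pics/e.png

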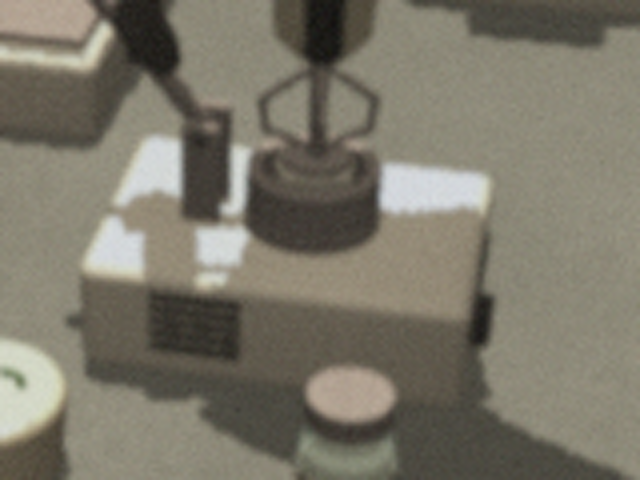

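The picture shows the beater upright with its collar on the drive face and the lever swung back. The force rose to 31 N with only 0.2 mm of travel, so it is seated.

```bash
python3 -c "
from cell import arm
print(arm.sign_off()); s=arm.observe(); print(s['position'],s['force'],s['gripper_force'])"
```

```text
the job is handed in; nothing more can be done
None
the job is handed in; nothing more can be done
```

I handed the job in with the lever swung back to about 2.3 rad and the beater seated in the socket, still gripped at 40 N and pressed down at about 31 N; the disc was never touched, and the judge's verdict was not shown.

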